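Reset a tripped bench grinder through its recessed button

ROBOT

A 6-joint arm with a two-finger parallel gripper is mounted at the origin on the work surface. World frame = base frame: x ahead of the robot, y to its left, z up, the work surface at z = 0. Lengths are in m, angles in degrees, forces in N, time in s.
With the tool pointing down it reaches from about 0.275 to 0.775 m from the base axis. Payload 14.6 kg.
Tool frame: the origin (TCP) lies at the very end of the fingers, on their centre line; the grasp point (between the pads) lies 19 mm behind it; z points along the fingers, y is the line along which they close (so a half turn about z gives the same grasp; the last joint's range is limited). The gripper opens to 85 mm and grips with 20 to 120 N. Pads are 22 mm wide; open, the fingers measure 114 mm over their backs; the gripper's body (76 mm by 85 mm) begins 54 mm behind the grasp point. The pads swing forward as they close: fully open they stand 13 mm farther back than shut.
Start: joints at [64.899, 15.075, -2.767, 72.158, 0, 81.102], TCP at [0.147, 0.504, 0.231] pointing down, gripper open.
Joint ranges: [-151.79, 151.79], [-50.71, 97.33], [-67.44, 78.34], [-121.81, 120.89], [-77.56, 73.72], [-180, 180]. Speed limits (degrees/s): [108.29, 108.29, 147.25, 159.86, 180, 180].

INTERFACE

Orientations are given as a 3x3 rotation matrix whose columns are the frame's x, y, z axes.
In Python, from rig import r gives the robot as it stands.
- The arm moves only by the tool send_rows, never from a script. Its argument "rows" is a list that holds one entry, the list of rows, each a list of 5 numbers: the shift along the world's x, y, z in cm, then the turn about the world's z in rad, then the finger opening in cm, from 0 to 8.54. In form: [[[dx, dy, dz, yaw, claw], ...]]. A call has exactly 5 rows; each row is the pose to reach, as a shift and turn from the pose commanded when the call began; what a row does not reach only later rows make up. A row lasts 1/10 s, in which the tool goes at most 50 mm and 8.59 degrees, less where a joint would pass 70% of its speed; a pose out of reach is approached as far as the arm can. A call with a gripper value outside its range is refused whole. The fingers move at their own pace and stop on an object; "newtons" is the grip in N (left out, the last holds). Time passes only in rows, so rows that repeat a pose let the fingers close, or fill a call up. It gives the time, the measured TCP pose, the force, the opening and the grip force at its end, in the units of the state.
- r.state(): the state, without advancing time (a new reading comes with each control period).
- r.read_camera(name): name is "side" or "top" or "wrist"; returns a dict with "frame" (400x640x3 uint8, red, green, blue), "z_map" (400x640 float32, m along the optical axis (not along the pixel's ray), 0 where there is no reading), "camera_matrix" (3x3 intrinsics, pixels), "world_to_cam" (4x4, takes a point from world to camera coordinates); the wrist camera has in their place "T_tool_cam" (4x4, takes a point from camera to tool coordinates, whose origin is the TCP and whose axes are the flange's). Camera axes: x right, y up, looking along -z (the intrinsics and any distortion apply to the point x, -y, -z); pixel columns grow to the right and rows downward; lengths in m; the calibration is good to about 2 mm. A picture is of the moment at which its call begins: read the wrist's pose just before it.
- r.sign_off(): hands the job in; it is judged then, once.
The state is a dict: "time": time; "q": joint angles; "dq": joint speeds; "tau": joint torques, N m; "eef_pos": TCP position; "tool_rot": TCP orientation; "contact_force": force on the tool from outside, world axes, zero at the start; "torque": the same for the moment, N m; "gripper_width": finger opening in m; "grip_force": force on a finger pad.
Only numpy, scipy, OpenCV 4.12 (cv2) and the standard library are available. Lean on these libraries where they do the work, as an engineer would, in place of code of your own. Each camera call takes 0.05 s, during which the arm holds its last target. There are 200 camera calls.

TASK

The bench grinder has tripped: reset it. On the grey box whose top carries the wooden slide cover, push the cover along its channel towards the robot by its upright tab until the round well is wholly uncovered, reach a fingertip into the well and press the sunken button fully down for a moment, then push the cover back fully shut over the well and come away. Only push and press: do not lift the cover, do not press the start button in the square well of the other box, and leave the tools and other things on the bench where they are.

Things in the scene. Friction and masses are not known exactly. Their poses are not given: they have to be found in the camera images.
- reset_box: fixed grey push-button box, 210 (x) x 92 (y) x 50 mm high; origin at the centre of its underside, x along its length, roughly away from the robot, z up. Its top face (50 mm up) has a channel 180 x 70 mm between ribs and end stops 8 mm high, and near its +x end a round well with the reset button in it, under the wooden slide cover. Stands left or right
- reset_box_well (a point): centre of the mouth of the round well, 60 mm across and 30 mm deep, in the plane of the top face (50 mm above the bench), 52 mm from the box's origin along the box's +x, on its centre line
- cover: loose plywood slide cover, 76 (x) x 66 (y) x 6 mm, about 70 g, lying in the reset box's channel, sliding along the box's x with under 1 N; origin at the centre of its underside, axes as the box's. Origin 52 mm on the +x side of the box's origin: fully shut, at the stop, over the well; 52 mm on the -x side: fully open. Starts up to about 20 mm short of shut
- cover_tab (a point): centre of the top edge of the cover's upright wooden tab, which stands across the middle of the cover: 10 mm thick (x), 40 mm wide (y), 18 mm tall above the plate; this point is 24 mm above the cover's origin and 74 mm above the bench
- reset_button_top (a point): plain black round push button, 24 mm across, sunk in the round well; this point is the centre of its upper face, 14 mm below the box's top face when not pressed
- reset_button (a joint): how far the reset button is pressed, m: 0 up, 0.006 fully down; sprung, starts to move at 1.5 N, fully down at 4.5 N, comes up by itself; it still stands 10 mm above the floor of the well when down
- start_box: fixed grey push-button box, 210 (x) x 92 (y) x 50 mm high; origin at the centre of its underside, x along its length, roughly away from the robot, z up. Its top face (50 mm up) has a channel 180 x 70 mm between ribs and end stops 8 mm high, and near its +x end a square well, 56 x 56 x 30 mm deep, open, with the start button in it; no cover
- start_button_top (a point): plain black round push button, 24 mm across, sunk in the square well; this point is the centre of its upper face, 14 mm below the box's top face when not pressed, at the middle of the well, 52 mm from the box's origin along the box's +x. Not to be pressed
- start_button (a joint): how far the start button is pressed, m: 0 up, 0.006 fully down
- chisel: wood chisel lying between the two boxes, 230 mm long, handle 24 mm thick; loose, a bystander
- wide_chisel: wide wood chisel lying on the right-hand side, 230 mm long, handle 24 mm thick; loose, a bystander
- stone: grey sharpening stone, 60 x 160 x 25 mm, beyond the boxes; loose, a bystander
- oil_jar: amber glass jar with a steel cap, 60 mm across, 85 mm tall, beyond the boxes; loose, a bystander
- offcut: pale wood offcut, 130 x 50 x 30 mm, on the left-hand side; loose, a bystander
- screwdriver: screwdriver lying beyond the boxes; loose, a bystander
Things that resemble listed ones, but are neither listed nor needed, are in the scene too. What is meant by the cover is not purple, and is the smaller of those in its own colour.

How it is judged (in metres and radians):
On the way, in this order (a step that is already met when the one before it is completed fails the run):
1. the cover is slid along its channel until the round well is wholly uncovered (its middle at least 15 mm on the -x side of the box's middle) (x of cover in the frame of reset_box below -0.015 m and height (world z) of cover below 0.054 m), for 0.1 s.
2. the reset button is pressed down (at least 4.5 of its 6 mm) for 0.2 s with the cover out of the way (value of joint reset_button above 0.0045 m and x of cover in the frame of reset_box below -0.012 m), for 0.2 s.
3. the cover is pushed back shut over the well (x of cover in the frame of reset_box above 0.044 m), for 0.2 s.
At the end, for the whole second after the job is handed in: The cover lies flat in its channel, at rest, shut over the round well (within 8 mm of its stop), both buttons are up, and the bystanders are within 20 mm of where they were (x of cover in the frame of reset_box above 0.044 m and height (world z) of cover below 0.054 m and angle between cover's own z axis and vertical below 0.06 rad and linear speed of cover below 0.01 m/s and value of joint each of reset_button, start_button below 0.001 m and distance of each of chisel, wide_chisel, stone, oil_jar, offcut, screwdriver from where it was at the start of the episode below 0.02 m); the robot touches nothing.
It fails at once if the cover is lifted (more than 8 mm) or tipped up (height (world z) of cover above 0.058 m or angle between cover's own z axis and vertical above 0.2 rad).
It fails at once if the start button is pressed (value of joint start_button above 0.002 m).
It fails at once if a tool or another bystander is shifted or lifted (more than 20 mm) (distance of any of chisel, wide_chisel, stone, oil_jar, offcut, screwdriver from where it was at the start of the episode above 0.02 m).
It also fails if it takes over 51 s, if anything falls off the work surface, if the arm or the gripper's body presses on something with over 40 N, if the wrist force passes 120 N, or if a joint passes its speed limit or range.

## Working session

There is one attempt and no reset: what is moved stays moved. The work goes in short steps, Python scripts to look and compute and a tool call to move; the robot and the scene stay as the last step left them, time stands still between calls to the robot, and variables do not carry over. Pictures are saved under pics/ and viewed, at most 10 in all, crops included, and the job is handed in when it is done.

Besides the shell and the picture viewer there is one more tool, called after "Request:" as name(argument=value, ...) on one line, values as JSON. send_rows: Moves the arm, as the interface text tells. Its arguments: {"type":"object","properties":{"rows":{"type":"array"},"newtons":{"type":"number"}},"required":["rows"]}

```bash
mkdir -p pics; ls; cat > h.py <<'E'
import numpy as np, cv2
from rig import r
def cast(c,uv,z):
    """pixel -> world point on plane z (fixed cameras)"""
    K=c["camera_matrix"];T=np.linalg.inv(c["world_to_cam"])
    d=np.linalg.inv(K)@np.array([uv[0],uv[1],1.]);d=T[:3,:3]@(d*[1,-1,-1])
    o=T[:3,3];return o+d*(z-o[2])/d[2]
def cloud(c):
    K=c["camera_matrix"];T=np.linalg.inv(c["world_to_cam"]);Z=c["z_map"]
    v,u=np.indices(Z.shape);p=np.stack([(u-K[0,2])/K[0,0]*Z,-(v-K[1,2])/K[1,1]*Z,-Z],-1)
    return p@T[:3,:3].T+T[:3,3]
E
python3 - <<'E'
from h import *
import pickle
s=r.state();print(s["time"],s["eef_pos"],s["contact_force"])
for n in("top","side"):
    c=r.read_camera(n);pickle.dump(c,open(n+".pkl","wb"));print({k:getattr(v,'shape',v) for k,v in c.items()});print(np.linalg.inv(c["world_to_cam"]).round(3))
    cv2.imwrite(f"pics/{n}.png",c["frame"][...,::-1])
E
```

```text
pics
0.0 [0.14638656 0.50387966 0.23082279] [-0.89328485  0.25443462  0.54681027]
{'frame': (400, 640, 3), 'z_map': (400, 640), 'camera_matrix': (3, 3), 'world_to_cam': (4, 4)}
[[-0.029  0.997 -0.073  0.443]
 [-1.    -0.03  -0.008 -0.002]
 [-0.01   0.073  0.997  1.218]
 [ 0.     0.     0.     1.   ]]
{'frame': (400, 640, 3), 'z_map': (400, 640), 'camera_matrix': (3, 3), 'world_to_cam': (4, 4)}
[[ 0.87   0.299 -0.392  0.2  ]
 [-0.493  0.509 -0.705 -0.598]
 [-0.011  0.807  0.591  0.613]
 [ 0.     0.     0.     1.   ]]
```

View pics/top.png

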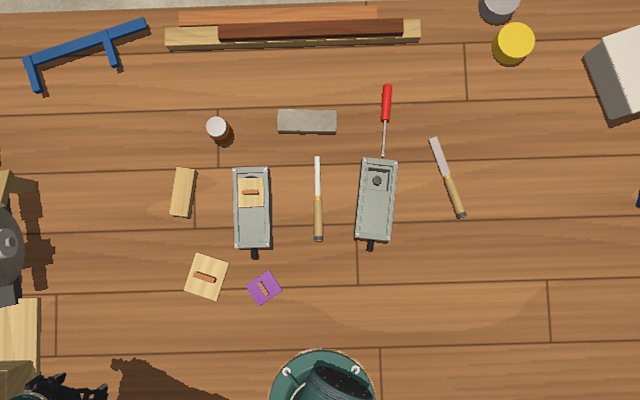

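View pics/side.png

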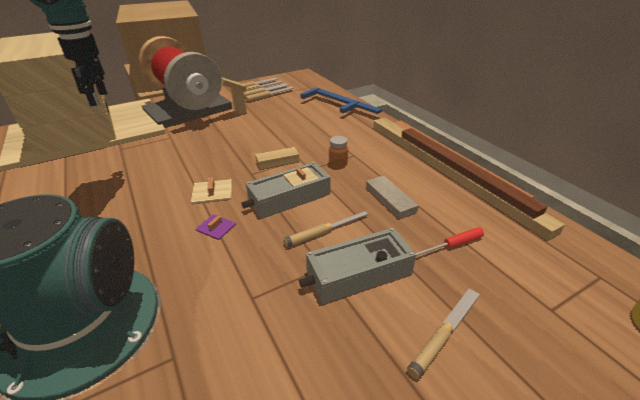

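The top view shows three cover-like things: the plywood cover in the left grey box (251,192), a larger plywood one on the bench (206,276) and a purple one (264,288). I choose the one at (251,192), since it isn't purple and is the smaller of the plywood ones. The right box, with the open square well (376,181), is the start box.

```bash
python3 - <<'E'
from h import *
import pickle
t=pickle.load(open("top.pkl","rb"));s=pickle.load(open("side.pkl","rb"))
def rect(P,m,off=None):
    q=P[m][:,:2].astype(np.float32)
    return cv2.minAreaRect(q*1000),len(q)
for n,c in(("top",t),("side",s)):
    P=cloud(c);h=cv2.cvtColor(c["frame"],cv2.COLOR_RGB2HSV);z=P[...,2]
    reg=(P[...,0]>.3)&(P[...,0]<.62)&(P[...,1]>.08)&(P[...,1]<.26)
    grey=(h[...,1]<50)&reg&(c["z_map"]>0)
    top=(grey&(z>.042)&(z<.07)).astype(np.uint8)
    k,l,st,ce=cv2.connectedComponentsWithStats(top);i=1+st[1:,4].argmax()
    print(n,"box",rect(P,l==i),np.median(z[l==i]),np.percentile(z[l==i],[5,95]))
    tab=(reg&(h[...,0]<16)&(h[...,1]>120)&(z>.062)&(z<.09)).astype(np.uint8)
    k,l2,st,ce=cv2.connectedComponentsWithStats(tab);i=1+st[1:,4].argmax()
    print("tab",st[i],ce[i],P[l2==i].mean(0),np.percentile(z[l2==i],[5,50,95]),cast(c,ce[i],.074),rect(P,l2==i))
    ply=reg&(h[...,1]>60)&(z>.05)&(z<.062)&(h[...,0]>10)
    print("ply",rect(P,ply),np.median(z[ply]))
    # other tall things nearby heights
crops=[t["frame"][150:260,160:410],s["frame"][140:220,180:360]]
im=np.vstack([cv2.resize(x,(720,w),interpolation=cv2.INTER_CUBIC) for x,w in zip(crops,(300,300))])
cv2.imwrite("pics/crop.png",im[...,::-1])
E
```

```text
top box (((519.267333984375, 168.03118896484375), (201.53834533691406, 91.41053009033203), 0.4159409999847412), 1952) 0.052744172787665966 [0.04689977 0.06072769]
tab [242 190  16   4  61] [249.40983607 191.52459016] [0.56055459 0.16762192 0.07310609] [0.06822469 0.07383896 0.07671385] [0.56046455 0.16749675 0.074     ] (((560.5606689453125, 167.74267578125), (38.030067443847656, 8.185608863830566), 88.44037628173828), 61)
ply (((545.8311767578125, 174.32943725585938), (143.6829071044922, 81.47595977783203), 0.4077056050300598), 689) 0.055878637433019795
side box (((518.22509765625, 166.03396606445312), (203.74563598632812, 91.67244720458984), 0.1671694666147232), 920) 0.05371146899876367 [0.04743962 0.05825279]
tab [296 168   9  10  50] [300.2  172.18] [0.55762739 0.16408886 0.07016466] [0.06411176 0.07179853 0.07377601] [0.55509822 0.15861525 0.074     ] (((558.6104125976562, 166.1807861328125), (35.13821792602539, 9.745179176330566), 89.3300552368164), 50)
ply (((516.959716796875, 167.37643432617188), (202.53477478027344, 95.81543731689453), 0.049948617815971375), 428) 0.05492047633330682
```

View pics/crop.png

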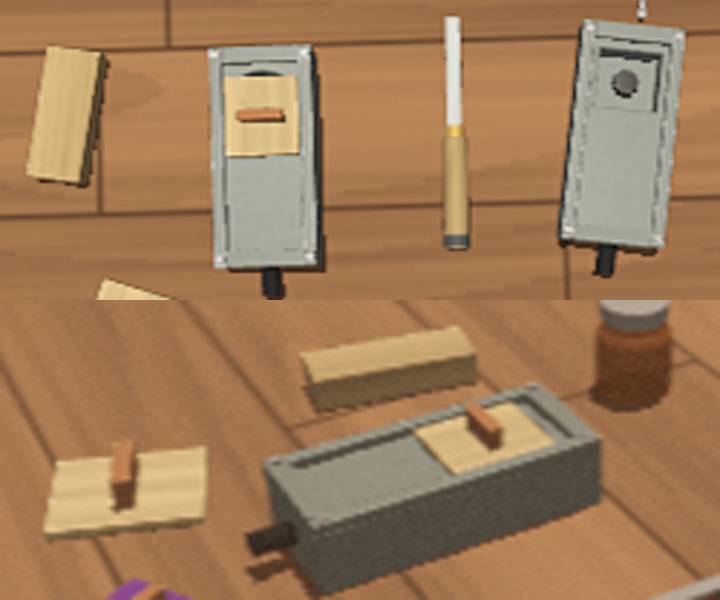

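The crop confirms it: the plywood cover with the brown tab sits in the left box's channel, a little short of shut, with the dark crescent of the round well showing behind it. Box centre is about (0.518, 0.167), yaw about 0, and the tab is at (0.560, 0.167) with its top at z≈0.074.

```bash
python3 - <<'E'
from h import *
s=r.state();print(s["tool_rot"].round(3) if hasattr(s["tool_rot"],'round') else s["tool_rot"],s["eef_pos"])
E
```

```text
[[-0.96   0.279 -0.   ]
 [ 0.279  0.96  -0.001]
 [ 0.    -0.001 -1.   ]] [0.14640022 0.5039016  0.23086105]
```

Request:
send_rows(rows=[[[4, -3, 0, 0, 0], [8, -6, 0, 0, 0], [12, -9, 0, 0, 0], [16, -12, 0, 0, 0], [20, -15, 0, 0, 0]]], newtons=20)

```text
time: 0.6
eef_pos: [0.3477, 0.3526, 0.2312]
tool_rot: [[-0.96, 0.279, -0.0], [0.279, 0.96, -0.0], [0.0, -0.0, -1.0]]
contact_force: [-0.4, 1.7, 0.4]
gripper_width: 0.0123
grip_force: 0.0
```

Request:
send_rows(rows=[[[4, -3, 0, 0.1, 0], [8, -6, 0, 0.2, 0], [12, -9, 0, 0.285, 0], [16, -12, 0, 0.285, 0], [20, -15, 0, 0.285, 0]]])

```text
time: 1.1
eef_pos: [0.5478, 0.2025, 0.2311]
tool_rot: [[-1.0, -0.002, -0.0], [-0.002, 1.0, 0.0], [0.0, 0.0, -1.0]]
contact_force: [1.4, 1.1, 1.3]
gripper_width: 0.0001
grip_force: 0.0
```

Request:
send_rows(rows=[[[4, -3.4, 0, 0, 0], [4.3, -3.5, -4, 0, 0], [4.3, -3.5, -8, 0, 0], [4.3, -3.5, -12, 0, 0], [4.3, -3.5, -12, 0, 0]]])

```text
time: 1.6
eef_pos: [0.5866, 0.1685, 0.1066]
tool_rot: [[-1.0, -0.002, -0.008], [-0.002, 1.0, -0.001], [0.008, -0.001, -1.0]]
contact_force: [-1.7, -0.3, 0.2]
gripper_width: -0.0002
grip_force: 0.0
```

```bash
python3 - <<'E'
from h import *
s=r.state();print(s["eef_pos"],s["contact_force"],s["tool_rot"],s["gripper_width"])
c=r.read_camera("side");cv2.imwrite("pics/s2.png",cv2.resize(c["frame"][100:240,180:400],(792,504),interpolation=cv2.INTER_CUBIC)[...,::-1])
E
```

```text
[0.58656876 0.16851512 0.106613  ] [-1.7086009  -0.32022224  0.23289564] [[-0.99996354 -0.00182846 -0.00834149]
 [-0.0018184   0.99999761 -0.00121351]
 [ 0.00834369 -0.00119829 -0.99996447]] -0.00020241520387501283
```

View pics/s2.png

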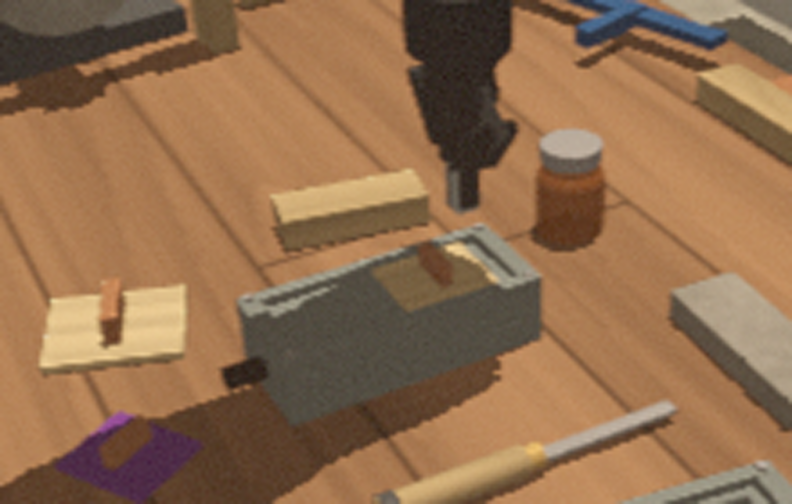

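The fingertip (462,205) is over the box's far end, beyond the tab (435,262). Next I descend behind the tab and push.

Request:
send_rows(rows=[[[0.2, -0.1, -2, 0, 0], [0.2, -0.1, -4, 0, 0], [0.2, -0.1, -4.5, 0, 0], [0.2, -0.1, -4.5, 0, 0], [0.2, -0.1, -4.5, 0, 0]]])

```text
time: 2.15
eef_pos: [0.5923, 0.1684, 0.0681]
tool_rot: [[-1.0, -0.002, 0.002], [-0.002, 1.0, 0.0], [-0.002, 0.0, -1.0]]
contact_force: [-0.5, 0.4, 0.3]
gripper_width: 0.0003
grip_force: 0.0
```

Request:
send_rows(rows=[[[-0.5, -0.1, -0.3, 0, 0], [-1.2, -0.1, -0.3, 0, 0], [-2, -0.1, -0.3, 0, 0], [-2.8, -0.1, -0.3, 0, 0], [-3.6, -0.1, -0.3, 0, 0]]])

```text
time: 2.65
eef_pos: [0.5548, 0.1672, 0.0635]
tool_rot: [[-1.0, -0.002, 0.0], [-0.002, 1.0, 0.0], [-0.0, 0.0, -1.0]]
contact_force: [0.5, 0.0, 0.2]
gripper_width: 0.0001
grip_force: 0.4
```

Request:
send_rows(rows=[[[-0.8, 0, 0, 0, 0], [-1.6, 0, 0, 0, 0], [-2.4, 0, 0, 0, 0], [-3.2, 0, 0, 0, 0], [-4, 0, 0, 0, 0]]])

```text
time: 3.15
eef_pos: [0.5149, 0.1671, 0.0633]
tool_rot: [[-1.0, -0.002, 0.0], [-0.002, 1.0, 0.0], [-0.0, 0.0, -1.0]]
contact_force: [0.7, -0.8, 0.4]
gripper_width: -0.0001
grip_force: 0.5
```

Request:
send_rows(rows=[[[-0.8, 0, 0, 0, 0], [-1.6, 0, 0, 0, 0], [-1.6, 0, 0, 0, 0], [-1.3, 0, 0, 0, 0], [-0.8, 0, 2, 0, 0]]])

```text
time: 3.65
eef_pos: [0.5065, 0.1669, 0.0818]
tool_rot: [[-1.0, -0.002, -0.003], [-0.002, 1.0, -0.001], [0.003, -0.001, -1.0]]
contact_force: [0.5, 0.2, -0.1]
gripper_width: 0.0001
grip_force: 0.0
```

Request:
send_rows(rows=[[[2, 0, 2, 0, 0], [5, 0, 4, 0, 0], [8, 0, 6, 0, 0], [12, 0, 8, 0, 0], [13, 0, 8, 0, 0]]])

```text
time: 4.15
eef_pos: [0.6421, 0.1669, 0.1652]
tool_rot: [[-1.0, -0.001, 0.005], [-0.001, 1.0, 0.001], [-0.005, 0.0, -1.0]]
contact_force: [-0.6, 0.7, -0.5]
gripper_width: -0.0001
grip_force: 0.0
```

```bash
cat > m.py <<'E'
from h import *
import sys
s=r.state();print(s["time"],s["eef_pos"],s["contact_force"])
im=[]
for n in("top","side"):
    c=r.read_camera(n);P=cloud(c);h=cv2.cvtColor(c["frame"],cv2.COLOR_RGB2HSV);z=P[...,2]
    reg=(P[...,0]>.38)&(P[...,0]<.63)&(P[...,1]>.11)&(P[...,1]<.22)
    tab=(reg&(h[...,0]<16)&(h[...,1]>120)&(z>.062)&(z<.09)).astype(np.uint8)
    k,l,st,ce=cv2.connectedComponentsWithStats(tab)
    if k>1:
        i=1+st[1:,4].argmax();print(n,"tab",st[i,4],cv2.minAreaRect(P[l==i][:,:2].astype(np.float32)*1000),cast(c,ce[i],.074))
    b=(reg&(h[...,2]<75)&(z>.02)&(z<.045)).astype(np.uint8)
    k,l,st,ce=cv2.connectedComponentsWithStats(b)
    for i in range(1,k):
        if st[i,4]>8:print(n,"dark",st[i],ce[i],cast(c,ce[i],.036),np.median(z[l==i]))
    y,x=(150,220) if n=="top" else (140,230)
    im.append(cv2.resize(c["frame"][y:y+110,x:x+150],(750//2,550//2*1),interpolation=cv2.INTER_CUBIC))
cv2.imwrite(f"pics/{sys.argv[1]}.png",np.hstack(im)[...,::-1])
E
python3 m.py open
```

```text
4.15 [0.6420719  0.16692049 0.16524894] [-0.57795048  0.66183386 -0.48557407]
top dark [268 169   1  13  13] [268. 175.] [0.60704859 0.12276417 0.036     ] 0.02863452925447718
top dark [251 182   6  10  28] [253.67857143 186.96428571] [0.57619971 0.16153689 0.036     ] 0.03439374566443398
top dark [269 199   1  16  16] [269.  206.5] [0.52299096 0.12195523 0.036     ] 0.029670600281436088
top dark [270 233   1  13  13] [270. 239.] [0.43717377 0.12121297 0.036     ] 0.02885702892552633
side tab 52 ((479.1695556640625, 165.44528198242188), (35.64381408691406, 10.31225872039795), 86.37777709960938) [0.47647141 0.15716496 0.074     ]
side dark [301 178   9   5  31] [304.80645161 180.06451613] [0.57297761 0.16944903 0.036     ] 0.034713466787668734
side dark [242 199  14   9  73] [248.47945205 202.73972603] [0.40069524 0.15083068 0.036     ] 0.028712184566608956
```

View pics/open.png

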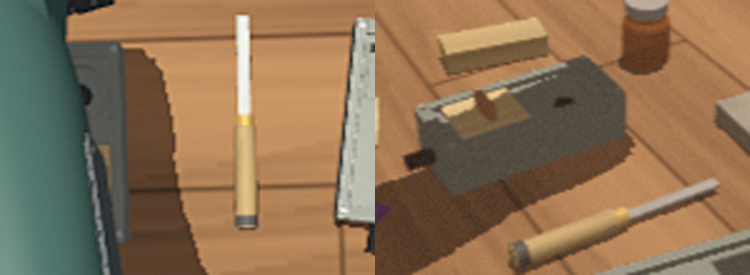

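The side view shows the cover well open, with the tab at x≈0.478 (about -40 mm in the box frame). The round well is uncovered, and the button shows at crop pixel (563,101), about (0.572, 0.168). Next I go down into the well.

Request:
send_rows(rows=[[[-3, 0, -3, 0, 0], [-6.6, 0, -6, 0, 0], [-6.6, 0, -9, 0, 0], [-6.6, 0, -10, 0, 0], [-6.6, 0, -10, 0, 0]]])

```text
time: 4.75
eef_pos: [0.5709, 0.1671, 0.0625]
tool_rot: [[-1.0, -0.002, -0.002], [-0.002, 1.0, -0.0], [0.002, -0.0, -1.0]]
contact_force: [1.1, -0.8, 1.1]
gripper_width: 0.0001
grip_force: 0.0
```

Request:
send_rows(rows=[[[0, 0, 0, 0, 0], [0, 0, -0.8, 0, 0], [0, 0, -1.6, 0, 0], [0, 0, -2.2, 0, 0], [0, 0, -2.4, 0, 0]]])

```text
time: 5.25
eef_pos: [0.5712, 0.1671, 0.0384]
tool_rot: [[-1.0, -0.002, -0.001], [-0.002, 1.0, -0.0], [0.001, -0.0, -1.0]]
contact_force: [0.3, -0.3, -0.0]
gripper_width: 0.0
grip_force: 0.0
```

Request:
send_rows(rows=[[[0, 0, -0.3, 0, 0], [0, 0, -0.6, 0, 0], [0, 0, -0.75, 0, 0], [0, 0, -0.85, 0, 0], [0, 0, -0.85, 0, 0]]])

```text
time: 5.75
eef_pos: [0.5716, 0.1672, 0.0309]
tool_rot: [[-1.0, -0.002, 0.0], [-0.002, 1.0, -0.0], [-0.0, -0.0, -1.0]]
contact_force: [-0.9, -0.2, 3.9]
gripper_width: 0.0
grip_force: 1.9
```

Request:
send_rows(rows=[[[0, 0, -0.1, 0, 0], [0, 0, -0.2, 0, 0], [0, 0, -0.3, 0, 0], [0, 0, -0.3, 0, 0], [0, 0, -0.3, 0, 0]]])

```text
time: 6.25
eef_pos: [0.5717, 0.1672, 0.0296]
tool_rot: [[-1.0, -0.002, 0.002], [-0.002, 1.0, 0.0], [-0.002, 0.0, -1.0]]
contact_force: [-9.4, -1.2, 31.0]
gripper_width: -0.0005
grip_force: 15.2
```

The button is at the bottom, with 31 N on it. I rise and go to the robot side of the tab.

Request:
send_rows(rows=[[[0, 0, 0.6, 0, 0], [0, 0, 4, 0, 0], [0, 0, 8, 0, 0], [0, 0, 9, 0, 0], [-2, 0, 9, 0, 0]]])

```text
time: 6.75
eef_pos: [0.554, 0.1672, 0.1193]
tool_rot: [[-1.0, -0.002, 0.004], [-0.002, 1.0, 0.001], [-0.004, 0.001, -1.0]]
contact_force: [-0.1, 0.3, -0.3]
gripper_width: 0.0001
grip_force: 0.0
```

Request:
send_rows(rows=[[[-4, 0, 0, 0, 0], [-8, 0, 0, 0, 0], [-10.8, 0, 0, 0, 0], [-10.8, 0, 0, 0, 0], [-10.8, 0, 0, 0, 0]]])

```text
time: 7.25
eef_pos: [0.4436, 0.1672, 0.1178]
tool_rot: [[-1.0, -0.002, 0.001], [-0.002, 1.0, 0.0], [-0.001, 0.0, -1.0]]
contact_force: [-0.3, 0.1, -0.1]
gripper_width: -0.0001
grip_force: 0.0
```

```bash
python3 m.py back
```

```text
7.25 [0.44355703 0.16723815 0.11783894] [-0.31329312  0.14261975 -0.09271789]
top tab 34 ((480.7608947753906, 162.2351531982422), (25.588300704956055, 7.645893573760986), 88.54427337646484) [0.48138501 0.16167869 0.074     ]
top dark [268 169   1  11  11] [268. 174.] [0.60972882 0.12270544 0.036     ] 0.02774733244272265
top dark [240 177  10  14  35] [243.2        182.42857143] [0.58916619 0.1891922  0.036     ] 0.023600753980230538
top dark [269 197   1  17  17] [269. 205.] [0.52697022 0.12186739 0.036     ] 0.02693154786088159
top dark [270 233   1  13  13] [270. 239.] [0.43717377 0.12121297 0.036     ] 0.02805664319102319
top dark [253 247   4   9  15] [255.4 249.8] [0.40998749 0.16025621 0.036     ] 0.029620157433242422
side tab 53 ((479.5472106933594, 165.65191650390625), (10.112619400024414, 36.98765182495117), 0.2450738251209259) [0.47660282 0.15727195 0.074     ]
side dark [302 178   7   4  21] [304.80952381 179.71428571] [0.57378664 0.1709894  0.036     ] 0.03406888804348773
side dark [242 199  13   9  77] [247.96103896 202.84415584] [0.39938971 0.15108892 0.036     ] 0.028761310846630472
```

Request:
send_rows(rows=[[[0, 0, -2, 0, 0], [0, 0, -4, 0, 0], [0, 0, -5.4, 0, 0], [0, 0, -5.4, 0, 0], [0, 0, -5.4, 0, 0]]])

```text
time: 7.85
eef_pos: [0.4441, 0.1671, 0.0639]
tool_rot: [[-1.0, -0.002, -0.0], [-0.002, 1.0, -0.0], [0.0, -0.0, -1.0]]
contact_force: [0.3, 0.5, 0.9]
gripper_width: -0.0
grip_force: 0.0
```

Request:
send_rows(rows=[[[1, 0, 0, 0, 0], [2, 0, 0, 0, 0], [3, 0, 0, 0, 0], [4, 0, 0, 0, 0], [5, 0, 0, 0, 0]]])

```text
time: 8.35
eef_pos: [0.4945, 0.1671, 0.0638]
tool_rot: [[-1.0, -0.002, 0.0], [-0.002, 1.0, -0.0], [-0.0, -0.0, -1.0]]
contact_force: [-0.3, -0.4, -0.1]
gripper_width: -0.0001
grip_force: 0.4
```

Request:
send_rows(rows=[[[1, 0, 0, 0, 0], [2, 0, 0, 0, 0], [3, 0, 0, 0, 0], [4, 0, 0, 0, 0], [5, 0, 0, 0, 0]]])

```text
time: 8.85
eef_pos: [0.5444, 0.1671, 0.0637]
tool_rot: [[-1.0, -0.002, 0.0], [-0.002, 1.0, 0.0], [-0.0, 0.0, -1.0]]
contact_force: [0.3, -0.6, 0.0]
gripper_width: 0.0001
grip_force: 0.3
```

Request:
send_rows(rows=[[[0.2, 0, 0, 0, 0], [0.4, 0, 0, 0, 0], [0.6, 0, 0, 0, 0], [0.8, 0, 0, 0, 0], [0.8, 0, 0, 0, 0]]])

```text
time: 9.35
eef_pos: [0.5516, 0.1672, 0.0639]
tool_rot: [[-1.0, -0.002, 0.0], [-0.002, 1.0, 0.0], [-0.0, 0.0, -1.0]]
contact_force: [0.9, -0.2, -0.3]
gripper_width: 0.0002
grip_force: 0.0
```

Request:
send_rows(rows=[[[0.1, 0, 0, 0, 0], [0.2, 0, 0, 0, 0], [0.3, 0, 0, 0, 0], [0.4, 0, 0, 0, 0], [0.4, 0, 0, 0, 0]]])

```text
time: 9.85
eef_pos: [0.5557, 0.1672, 0.0638]
tool_rot: [[-1.0, -0.002, 0.0], [-0.002, 1.0, -0.0], [-0.0, -0.0, -1.0]]
contact_force: [-0.2, 0.1, 0.2]
gripper_width: -0.0003
grip_force: 0.0
```

Request:
send_rows(rows=[[[0.1, 0, 0, 0, 0], [0.2, 0, 0, 0, 0], [0.3, 0, 0, 0, 0], [0.3, 0, 0, 0, 0], [0.3, 0, 0, 0, 0]]])

```text
time: 10.35
eef_pos: [0.5586, 0.1672, 0.0638]
tool_rot: [[-1.0, -0.002, 0.0], [-0.002, 1.0, -0.0], [-0.0, -0.0, -1.0]]
contact_force: [-0.5, 1.0, -0.1]
gripper_width: -0.0
grip_force: 0.0
```

Request:
send_rows(rows=[[[-0.5, 0, 0, 0, 0], [-1.5, 0, 2, 0, 0], [-5, 0, 5, 0, 0], [-9, 0, 8, 0, 0], [-13, 0, 10, 0, 0]]])

```text
time: 10.85
eef_pos: [0.4271, 0.1671, 0.1652]
tool_rot: [[-1.0, -0.002, 0.001], [-0.002, 1.0, 0.0], [-0.001, 0.0, -1.0]]
contact_force: [-0.3, -0.0, -0.2]
gripper_width: -0.0003
grip_force: 0.0
```

```bash
python3 m.py shut
```

```text
10.85 [0.42714667 0.167095   0.16521665] [-0.25883103 -0.0258431  -0.19276703]
top tab 59 ((573.9103393554688, 167.42832946777344), (37.95889663696289, 7.849123001098633), 89.95722198486328) [0.57336331 0.16678095 0.074     ]
top dark [268 169   1  11  11] [268. 174.] [0.60972882 0.12270544 0.036     ] 0.028544502654738402
top dark [269 201   1  13  13] [269. 207.] [0.52166497 0.1219845  0.036     ] 0.026219680688023717
top dark [270 227   1  19  19] [270. 236.] [0.4450501  0.12103783 0.036     ] 0.0236421670634388
top dark [250 250   7   9  46] [253.54347826 254.47826087] [0.39789828 0.16538181 0.036     ] 0.03212681337804968
side tab 53 ((572.3177490234375, 167.20458984375), (39.9221305847168, 10.75820255279541), 89.07087707519531) [0.56910359 0.15821636 0.074     ]
side dark [241 198  14  10  79] [247.87341772 202.87341772] [0.39915193 0.1510862  0.036     ] 0.028101585514791028
```

View pics/shut.png

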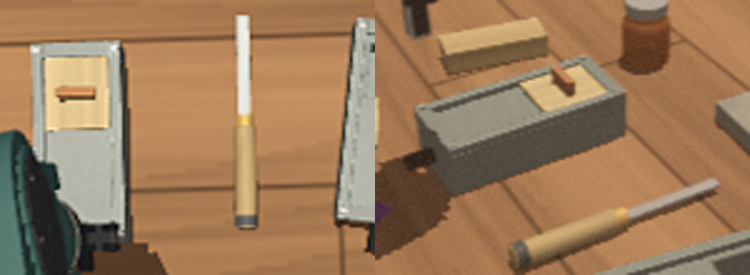

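The cover now lies flat against the far stop: tab at (0.573, 0.167), which is over the measured button at 0.572, and no gap is visible. The chisel and offcut are undisturbed and the arm is clear.

```bash
python3 -c "
from rig import r
print(r.sign_off())"
```

```text
the job is handed in; nothing more can be done
None
```

I reset the grinder and handed the job in: I slid the cover open, pressed the reset button fully down (31 N at the bottom), pushed the cover back shut over the well and left the arm clear; sign-off gave no verdict.

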